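# Hold the spinning bolt behind the bracket

### The job

The nut runner is winding a nut onto the bracket by the microscope, but the bolt only spins round with it. Lift the steel pot off the top of the bracket by its handle and set it down, without dropping it, upright and wholly on the round rubber mat, and let go of it. Then reach down into the gap behind the bracket's near plate, grip the bolt's hex head between the fingers and hold it so that it no longer turns; finish while still gripping it, leaving the slide box, the objective and the bottle where they are.

Things in the scene. Friction and masses are not known exactly. Their poses are not given: they have to be found in the camera images.
- bracket: Fixed bracket, turned up to 0.35 rad either way: grey base 130 x 160 x 12 mm with two upright aluminium plates 8 mm thick and 150 mm long along its y, a gap between them. Each has a flange turned outwards at the top (to x -55 and +55 mm), top faces at z 96 mm, which carry the pot. Origin at the centre of the base's underside, z up, the near plate towards -x.
- gap (a point): Middle of the mouth of the bracket's gap, level with the flange tops (x 0, y 0, z 96 mm of the bracket). The gap is 50 mm wide (bracket x -25 to +25 mm), open above and at both ends, its floor at z 12 mm. The far plate has a window, y -30 to 30 and z 36 to 90 mm.
- runner (a point): Near end of the fixed nut runner on the near plate, a black cylinder 44 mm in diameter along the bracket's x, its axis 70 mm high, from here (bracket x -145 mm) to x -60 mm, then a 32 mm socket up to the plate. It never stops driving.
- bolt_head (a point): Steel hex bolt head in the gap, 24 mm across flats, 28 mm across corners, 14 mm long along its x (the bolt axis), parallel to the bracket's x. Origin at its centre: x -8, y 0, z 70 mm of the bracket. A 24 mm spacer, 10 mm long, joins it to the near plate. 50 mm free on both sides. Pads closing along the bracket's y turn it until two flats lie on them; its z is normal to a pair of flats.
- bolt (a joint): Turning angle of the bolt about its x axis, rad; it grows steadily at about 0.33 rad/s, dragged by the nut runner with about 0.04 N m, until it is held; a grip of 40 N stops it easily. It starts anywhere within one flat (0 to 1.05 rad).
- pot: Closed cylindrical steel pot with a bar handle arched over it; body 84 mm in diameter, lid 88 mm, lid top at z 70 mm. Origin at the centre of its underside. Mass about 0.35 kg (0.25 to 0.5). It starts upright on the two flanges, across the gap and above the bolt head.
- pot_handle (a point): Middle of the pot's handle bar, 110 mm above the pot's underside. The bar is round, 10 mm in diameter, straight for 52 mm along the pot's y axis; 35 mm of free space below it down to the lid. Pinch it across the pot's x axis.
- mat: Round dark rubber mat fixed on the bench, 160 mm in diameter, 4 mm thick, to the left or to the right of the bracket; origin at the centre of its underside.
- slide_box: Open grey box of glass slides, 110 x 90 x 35 mm, on the other side of the bracket from the mat; to be left alone. Origin at the centre of its underside.
- objective: Microscope objective standing on its wide end, 32 mm in diameter, 48 mm high, beyond the bracket to the right; to be left alone. Origin at the centre of its underside.
- dropper: Small amber bottle, 36 mm in diameter, 75 mm high, beyond the bracket to the left; to be left alone. Origin at the centre of its underside.

How it is judged:
On the way, in this order (a step that is already met when the one before it is completed fails the run):
1. the pot is lifted off the bracket (z of pot in the frame of bracket above 0.106 m and contact force between pot and bracket below 0.1 N), for 0.2 s.
2. the pot stands on the mat, let go (horizontal distance between pot and mat below 0.038 m and angle between pot's own z axis and vertical below 0.1 rad and z of pot in the frame of mat between -0.002 and 0.012 m and linear speed of pot below 0.03 m/s and contact force between each of the arm, the fingers and pot below 0.2 N), for 0.3 s.
3. the bolt head is gripped and no longer turns (contact force between the fingers and bolt above 8 N and distance between the grasp point and bolt_head below 0.026 m and velocity of joint bolt between -0.05 and 0.05 rad/s), for 0.5 s.
At the end, for the whole second after the job is handed in: The fingers press on the bolt head with more than 8 N in all, the head lies between them (TCP within 26 mm of its centre) and the bolt turns slower than 0.05 rad/s; the pot stands upright (within 0.1 rad), at rest and untouched, wholly on the mat (centres within 38 mm) (all of step 2 and all of step 3); the arm keeps its last pose, push and grip.
It fails at once if the pot is dropped (falls freely faster than 0.6 m/s) (linear speed of pot above 0.6 m/s and contact force between each of the fingers, the arm and pot below 0.1 N).
It fails at once if the pot is tipped over (angle between pot's own z axis and vertical above 0.8 rad).
It fails at once if the slide box is moved by more than 25 mm or knocked over (distance of slide_box from where it was at the start of the episode above 0.025 m or angle between slide_box's own z axis and vertical above 0.5 rad).
It fails at once if the objective is moved by more than 25 mm or knocked over (distance of objective from where it was at the start of the episode above 0.025 m or angle between objective's own z axis and vertical above 0.5 rad).
It fails at once if the bottle is moved by more than 25 mm or knocked over (distance of dropper from where it was at the start of the episode above 0.025 m or angle between dropper's own z axis and vertical above 0.5 rad).
It also fails if it takes over 53 s, if anything falls off the work surface, if the arm or the gripper's body presses on something with over 40 N, if the wrist force passes 120 N, or if a joint passes its speed limit or range.

### The arm

A 6-joint arm with a two-finger parallel gripper is mounted at the origin on the work surface. World frame = base frame: x ahead of the robot, y to its left, z up, the work surface at z = 0. Lengths are in m, angles in rad, forces in N, time in s.
With the tool pointing down it reaches from about 0.25 to 0.8 m from the base axis. Payload 8.5 kg.
Tool frame: the origin (TCP) lies between the finger pads, 19 mm behind the fingertips; this is the grasp point; z points along the fingers, y is the line along which they close (so a half turn about z gives the same grasp; the last joint's range is limited). The gripper opens to 85 mm and grips with 20 to 120 N. Pads are 22 mm wide; open, the fingers measure 114 mm over their backs; the gripper's body (76 mm by 85 mm) begins 54 mm behind the grasp point. The pads swing forward as they close: fully open they stand 13 mm farther back than shut.
Start: joints at [-1.102, 0.238, -0.013, 1.319, 0, 1.571], TCP at [0.237, -0.468, 0.25] pointing down, gripper open.
Joint ranges: [-2.66, 2.66], [-1.03, 1.9], [-1.14, 1.46], [-1.82, 2.27], [-1.45, 1.34], [-3.14, 3.14]. Speed limits (rad/s): [2.22, 2.22, 2.79, 3.14, 3.14, 3.14].

### API

Orientations are given as a rotation vector (axis times angle).
In Python, from bench import manip gives the robot as it stands.
- The arm moves only by the tool shift_gripper, called as name(argument=value, ...), one argument or row to a line, values as JSON. Schema: {"type":"object","properties":{"steps":{"type":"array","items":{"type":"array","items":{"type":"array","items":{"type":"number"},"minItems":5,"maxItems":5},"minItems":1,"maxItems":5},"minItems":1,"maxItems":1},"clamp_n":{"type":"number"},"only":{"type":"string"},"quiet":{"type":"boolean"},"lines":{"type":"string"}},"required":["steps"],"additionalProperties":false}. steps is a list that holds a single list of rows (three levels of brackets), with 1 to 5 rows, each of 5 numbers: dx, dy, dz in units of 50 mm, then a turn about the tool's z in units of 0.2 rad, then the finger opening in m; each row is the pose to reach, as a shift and turn from the pose commanded when the call began, along the tool's axes at that moment; what a row does not reach only later rows make up. A row lasts 1/12 s, in which the tool goes at most 0.0417 m and 0.125 rad, less where a joint would pass 70% of its speed; a pose out of reach is approached as far as the arm can. The fingers move at their own pace and stop on an object; clamp_n is the grip in N (left out, the last holds). Time passes only in rows, so rows that do not move let the fingers close. The tool returns the time, the measured TCP pose, the force, the opening and the grip force at its end. only (a regular expression) keeps the lines of the reply that match it, lines (a string "A,B") keeps lines A to B, and quiet returns only ok. Input that does not fit is refused with a message, and nothing moves.
- manip.get_state(): the state, without advancing time (a new reading comes with each control period).
- manip.read_camera(name): name is "side" or "top"; returns the picture (400x640x3 uint8, red, green, blue); there is no depth.
- manip.camera_model(name): a dict with "fx", "fy", "cx", "cy" (pixels), "D" ([k1, k2, p1, p2, k3] as OpenCV has them; the pictures are not rectified), "cam_to_world" (4x4, takes a point from camera to world coordinates). Camera axes: x right, y down, z forward; pixel columns grow to the right and rows downward; lengths in m; the calibration is good to about 2 mm. A picture is of the moment at which its call begins. camera_model takes no time and is no camera call.
- manip.close_job(): hands the job in; it is judged then, once.
The state is a dict: "time": time; "qpos": joint angles; "qvel": joint speeds; "tau": joint torques, N m; "eef_pos": TCP position; "tool_rot": TCP orientation; "force": force on the tool from outside, world axes, zero at the start; "ft_torque": the same for the moment, N m; "finger_gap": finger opening in m; "finger_force": force on a finger pad.
Only numpy, scipy, OpenCV 4.12 (cv2) and the standard library are available. Lean on these libraries where they do the work, as an engineer would, in place of code of your own. Each camera call takes 0.05 s, during which the arm holds its last target. There are 200 camera calls.

## Working session

There is one attempt and no reset: what is moved stays moved. The work goes in short steps, Python scripts to look and compute and a tool call to move; the robot and the scene stay as the last step left them, time stands still between calls to the robot, and variables do not carry over. Pictures are saved under pics/ and viewed, at most 10 in all, crops included, and the job is handed in when it is done.

```bash
ls; mkdir -p pics; python3 - <<'E'
from bench import manip
import cv2, numpy as np
for n in("side","top"):
    im=manip.read_camera(n); cv2.imwrite(f"pics/{n}0.png",im[:,:,::-1])
    m=manip.camera_model(n); print(n,m["fx"],m["fy"],m["cx"],m["cy"],m["D"]); print(np.round(m["cam_to_world"],3))
s=manip.get_state(); print(s["time"],s["eef_pos"],s["tool_rot"],s["finger_gap"])
E
```

```text
bench.py
pics
side 435.84388302623853 435.84388302623853 322.4755652629729 199.82831174976644 [0.00516925 0.         0.         0.         0.        ]
[[-0.93  -0.276  0.244  0.354]
 [-0.368  0.705 -0.606  0.554]
 [-0.004 -0.654 -0.757  0.795]
 [ 0.     0.     0.     1.   ]]
top 483.28886702152676 483.28886702152676 317.9206713820342 195.40527472423094 [-0.02606392  0.          0.          0.          0.        ]
[[-1.80e-02 -9.84e-01  1.75e-01  3.83e-01]
 [-1.00e+00  1.80e-02 -1.00e-03  1.60e-02]
 [-2.00e-03 -1.75e-01 -9.85e-01  1.22e+00]
 [ 0.00e+00  0.00e+00  0.00e+00  1.00e+00]]
0.1 [ 0.23705323 -0.46805699  0.24945841] [-3.05451070e+00 -7.29337420e-01  4.22586579e-04] 0.08528152642115967
```

View pics/side0.png

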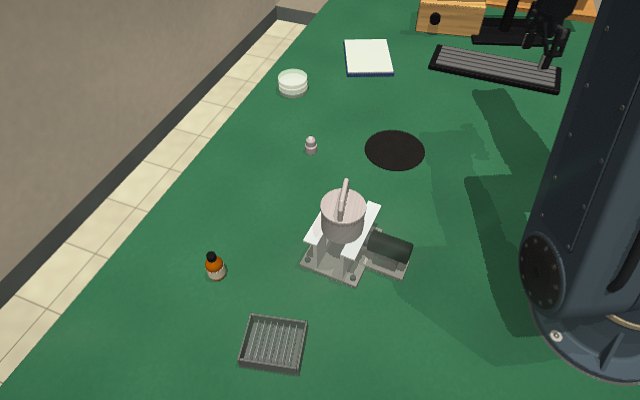

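View pics/top0.png

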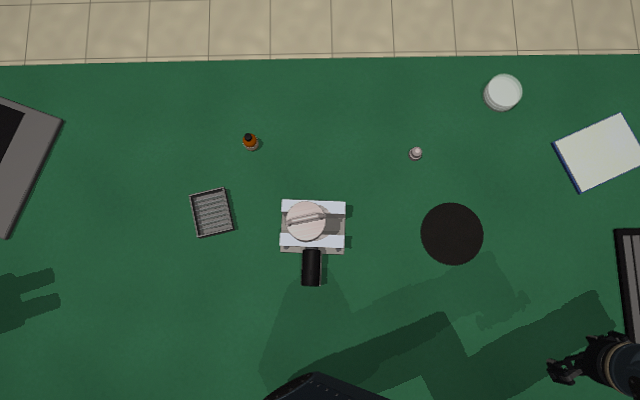

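The side picture shows the pot at about (343,215), its bar from (346,181) to (341,220), the mat at (395,150) and the runner at (390,247). The top picture shows the pot at (306,221), the bar running from (289,223) to (325,215), and the mat at (452,234) on the right. Next I'll enlarge both to get precise pixels.

```bash
python3 - <<'E'
import cv2, numpy as np
a=cv2.imread("pics/side0.png")[165:295,290:420]; b=cv2.imread("pics/top0.png")[190:290,265:365]
a=cv2.resize(a,(400,400),interpolation=cv2.INTER_CUBIC); b=cv2.resize(b,(400,400),interpolation=cv2.INTER_CUBIC)
cv2.imwrite("pics/crop0.png",np.hstack([a,b]))
E
cat > h.py <<'E'
from bench import manip
import cv2, numpy as np
from scipy.spatial.transform import Rotation as R
def ray(n,uv):
    m=manip.camera_model(n); K=np.array([[m["fx"],0,m["cx"]],[0,m["fy"],m["cy"]],[0,0,1]])
    p=cv2.undistortPoints(np.array([[uv]],float),K,np.array(m["D"]))[0,0]
    T=np.array(m["cam_to_world"]); return T[:3,3],T[:3,:3]@np.array([p[0],p[1],1.])
def plane(n,uv,z):
    o,d=ray(n,uv); return o+d*(z-o[2])/d[2]
def tri(us,ut):
    (o1,d1),(o2,d2)=ray("side",us),ray("top",ut)
    t=np.linalg.lstsq(np.c_[d1,-d2],o2-o1,rcond=None)[0]
    a,b=o1+t[0]*d1,o2+t[1]*d2; return (a+b)/2,np.linalg.norm(a-b)
def proj(n,P):
    m=manip.camera_model(n); K=np.array([[m["fx"],0,m["cx"]],[0,m["fy"],m["cy"]],[0,0,1]])
    W=np.linalg.inv(np.array(m["cam_to_world"])); return cv2.projectPoints(np.array(P,float).reshape(-1,3),cv2.Rodrigues(W[:3,:3])[0],W[:3,3],K,np.array(m["D"]))[0][:,0]
def go(target,yaw_y=None):
    """shift in tool axes from now to target; turn so that tool y lies along yaw_y (angle in world)"""
    s=manip.get_state(); M=R.from_rotvec(s["tool_rot"]).as_matrix()
    d=M.T@(np.array(target)-s["eef_pos"]); t=0
    if yaw_y is not None:
        v=M.T@np.array([np.cos(yaw_y),np.sin(yaw_y),0]); t=np.arctan2(-v[0],v[1]); t=(t+np.pi/2)%np.pi-np.pi/2
    print("d",np.round(d,4),"turn",round(t,3),"q6",s["qpos"][5],"pos",s["eef_pos"])
E
python3 - <<'E'
from h import *
# mat by dark mask in both views
P=[]
for n,(x0,x1,y0,y1) in {"side":(355,435,120,180),"top":(410,495,195,272)}.items():
    g=cv2.imread(f"pics/{n}0.png"); 
    m=(g.max(2)<50).astype(np.uint8); m[:y0]=0;m[y1:]=0;m[:,:x0]=0;m[:,x1:]=0
    c=max(cv2.findContours(m,0,1)[0],key=cv2.contourArea)
    e=cv2.fitEllipse(c); q=np.array([plane(n,p,0.004)[:2] for p in c[:,0]]); (cc,r)=cv2.minEnclosingCircle(q.astype(np.float32))
    print(n,e,cc,r); P.append(e[0])
print(tri(*P))
E
```

```text
side ((394.3272399902344, 150.3451690673828), (38.95389175415039, 59.05840301513672), 96.39167785644531) (0.49711254239082336, -0.3141540586948395) 0.07936961203813553
top ((451.55731201171875, 233.52833557128906), (60.285221099853516, 63.024757385253906), 135.25010681152344) (0.4951421022415161, -0.32062622904777527) 0.07971221953630447
(array([ 0.49647898, -0.32298642, -0.00697065]), np.float64(0.0019938571325862895))
```

View pics/crop0.png

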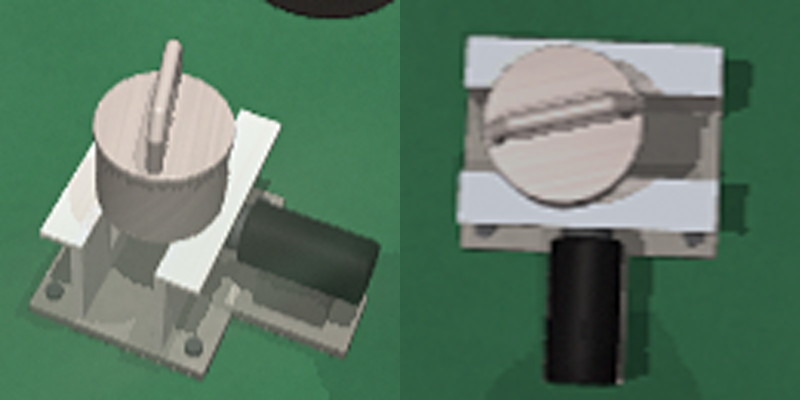

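The crop gives the flange's outer corners. In the side view they are near-right (280,126), near-left (192,288) and far-left (40,233). In the top view they are (716,230), (459,222), (467,37) and far-right (722,47). The middle of the handle bar is at about side (167,78) and top (562,114). Next is triangulation.

```bash
python3 - <<'E'
from h import *
S=lambda x,y:(290+(x+.5)/400*130-.5,165+(y+.5)/400*130-.5)
T=lambda x,y:(265+(x-400+.5)/4-.5,190+(y+.5)/4-.5)
C={}
for k,a,b in [("NR",(280,126),(716,230)),("NL",(192,288),(459,222)),("FL",(40,233),(467,37)),("handle",(167,78),(562,114))]:
    p,e=tri(S(*a),T(*b)); C[k]=p; print(k,p.round(4),round(e,4))
C2={k:plane("top",T(*b),.096) for k,b in dict(NR=(716,230),NL=(459,222),FL=(467,37),FR=(722,47)).items()}
print({k:v.round(4) for k,v in C2.items()}); print("centre top",np.mean(list(C2.values()),0),"tri",(C["NR"]+C["FL"])/2)
for X in (C,C2):
  y=X["NL"]-X["NR"]; x=X["FL"]-X["NL"]; print("yang",np.degrees(np.arctan2(y[1],y[0])),np.linalg.norm(y),"xang",np.degrees(np.arctan2(x[1],x[0])),np.linalg.norm(x))
# bar direction and lid circle
h0,h1=plane("top",T(512,127),.206),plane("top",T(612,102),.206); d=h1-h0; print("bar ang",np.degrees(np.arctan2(d[1],d[0])),np.linalg.norm(d),(h0+h1)/2)
# lid outline from crop: left 484, right 643, bottom 206, top 45
pts=np.array([plane("top",T(*p),.166)[:2] for p in [(484,125),(643,125),(563,206),(563,45)]]); print("lid",[(pts[0]+pts[1])/2,(pts[2]+pts[3])/2],np.linalg.norm(pts[0]-pts[1]))
# runner
print("runner end", plane("top",T(583,383),.07), plane("top",T(590,236),.092))
for n,uvz in dict(bottle=((250,142),.05),obj=((416,153),.04)).items(): print(n,plane("top",*uvz))
go(np.r_[C["handle"][:2],.30])
E
```

```text
NR [ 0.4606 -0.0422  0.0885] 0.0017
NL [0.4702 0.1077 0.0937] 0.007
FL [0.5773 0.1025 0.0912] 0.0023
handle [0.5158 0.0438 0.2038] 0.0024
{'NR': array([ 0.4592, -0.0419,  0.096 ]), 'NL': array([0.4666, 0.1071, 0.096 ]), 'FL': array([0.5754, 0.1019, 0.096 ]), 'FR': array([ 0.5666, -0.0483,  0.096 ])}
centre top [0.51694077 0.02967667 0.096     ] tri [0.51895685 0.0301438  0.08987224]
yang 86.32805065709604 0.15033140023726263 xang -2.8076190124423555 0.1073049186090195
yang 87.18311786387198 0.1491389308457702 xang -2.732334453610742 0.10893539847782499
bar ang -76.89734547316876 0.05442909801026867 [0.51406855 0.04349141 0.206     ]
lid [array([0.5134196 , 0.04384778]), array([0.51346837, 0.04411497])] 0.08725192570918451
runner end [0.37310388 0.03700103 0.07      ] [0.45735895 0.03124063 0.092     ]
bottle [0.72954318 0.1835083  0.05      ]
obj [ 0.69600281 -0.23371038  0.04      ]
d [ 0.4799 -0.3307 -0.0501] turn 0 q6 1.5708184687464624 pos [ 0.23705323 -0.46805699  0.24945841]
```

Bracket centre is at about (0.517, 0.030) with yaw -2.8°. The edge lengths check out at 150 and 108 mm, against 150 and 110. The handle is at about (0.514, 0.0437, 0.205), with its bar at -77°. The mat is at (0.496, -0.319).

```bash
python3 -c "
from h import *
go([.514,.0438,.27],np.radians(13.1))
M=R.from_rotvec(manip.get_state()['tool_rot']).as_matrix();print(M.round(3))"
```

```text
d [ 0.4783 -0.3315 -0.0201] turn -1.331 q6 1.5708184687464624 pos [ 0.23705323 -0.46805699  0.24945841]
[[ 0.892  0.452 -0.001]
 [ 0.452 -0.892  0.001]
 [ 0.    -0.001 -1.   ]]
```
tool y now: (0.452,-0.892) angle -63°. Turn about tool z (down): -1.331 -> world rotation +1.331 => angle +13. q6 sign? base joint also turns. q6 1.57 -> as base rotates from -1.1 to 0.085 (+1.19 world), q6 change about -0.14 whichever. Good.

Units first: shifts go in units of 50 mm and turns go in units of 0.2 rad. So 0.478 m is 9.56, -0.3315 m is -6.63, -1.331 rad is -6.655.

shift_gripper(
  steps=[
    [[9.56, -6.63, -0.4, -6.655, 0.085], [9.56, -6.63, -0.4, -6.655, 0.085], [9.56, -6.63, -0.4, -6.655, 0.085], [9.56, -6.63, -0.4, -6.655, 0.085], [9.56, -6.63, -0.4, -6.655, 0.085]],
  ],
  clamp_n=40,
)

```text
time: 0.52
eef_pos: [0.3364, -0.2834, 0.257]
tool_rot: [-2.679, -1.641, 0.0]
force: [1.5, -1.1, -0.1]
finger_gap: 0.0848
finger_force: 0.0
```

```bash
python3 -c "
from h import *
go([.514,.0438,.27],np.radians(13.1))"
```

```text
d [ 0.3722  0.0095 -0.013 ] turn -0.7 q6 1.3423029588133637 pos [ 0.33638537 -0.28341633  0.25698068]
```

shift_gripper(
  steps=[
    [[7.2, 0.2, -0.26, -3.5, 0.085], [7.2, 0.2, -0.26, -3.5, 0.085], [7.2, 0.2, -0.26, -3.5, 0.085], [7.2, 0.2, -0.26, -3.5, 0.085], [7.2, 0.2, -0.26, -3.5, 0.085]],
  ],
)

```text
time: 0.93
eef_pos: [0.4372, -0.1009, 0.2647]
tool_rot: [-2.044, -2.386, 0.0]
force: [0.8, -1.0, 0.5]
finger_gap: 0.085
finger_force: 0.0
```

```bash
python3 -c "
from h import *
go([.514,.0438,.27],np.radians(13.1))"
```

```text
d [ 0.1312  0.0981 -0.0053] turn -0.074 q6 1.189878934446522 pos [ 0.43722685 -0.10087895  0.26472209]
```

Converted, 0.13 m is 2.6, 0.098 m is 1.96, -0.06 rad is -0.3.

shift_gripper(
  steps=[
    [[2.6, 1.96, -0.1, -0.3, 0.085], [2.6, 1.96, -0.1, -0.3, 0.085], [2.6, 1.96, -0.1, -0.3, 0.085], [2.6, 1.96, -0.1, -0.3, 0.085], [2.6, 1.96, -0.1, -0.3, 0.085]],
  ],
)

```text
time: 1.35
eef_pos: [0.5172, 0.0452, 0.2689]
tool_rot: [-1.973, -2.444, -0.003]
force: [-0.9, -1.4, -0.3]
finger_gap: 0.0847
finger_force: 0.0
```

```bash
python3 -c "
from h import *
manip.read_camera('top');go([.514,.0438,.206],np.radians(13.1))"
```

```text
d [ 0.0011 -0.0014  0.0628] turn -0.016 q6 1.4412573070391077 pos [0.51566879 0.04300844 0.2688454 ]
```

shift_gripper(
  steps=[
    [[0.02, -0.03, 0.4, -0.08, 0.085], [0.02, -0.03, 0.8, -0.08, 0.085], [0.02, -0.03, 1.1, -0.08, 0.085], [0.02, -0.03, 1.28, -0.08, 0.085], [0.02, -0.03, 1.28, -0.08, 0.085]],
  ],
  clamp_n=40,
)

```text
time: 1.82
eef_pos: [0.5116, 0.0399, 0.2039]
tool_rot: [-1.959, -2.453, 0.004]
force: [-0.7, 0.4, 1.0]
finger_gap: 0.0852
finger_force: 0.0
```

```bash
python3 -c "
from h import *
for n in('side','top'): cv2.imwrite(f'pics/{n}1.png',manip.read_camera(n)[:,:,::-1])
a=cv2.imread('pics/side1.png')[140:270,280:410]; b=cv2.imread('pics/top1.png')[160:290,240:370]
cv2.imwrite('pics/crop1.png',np.hstack([cv2.resize(x,(400,400),interpolation=cv2.INTER_CUBIC) for x in(a,b)]))
go([.514,.0438,.206],np.radians(13.1))"
```

```text
d [0.0033 0.0019 0.0001] turn -0.005 q6 1.425757542653805 pos [0.51283235 0.04019427 0.20607419]
```

View pics/crop1.png

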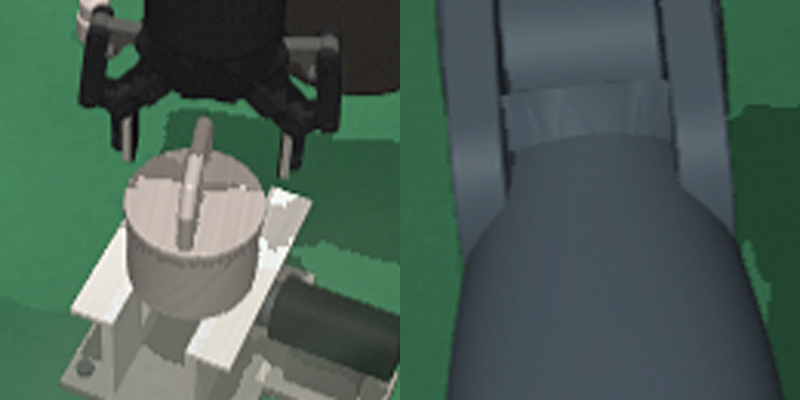

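The pads, with tips at about (128,158) and (285,175) in the side crop, straddle the bar, which runs from (204,125) to (188,215). The grasp is well centred, so I'll close.

Converted, 0.003 m is 0.06, 0.001 m is 0.02.

shift_gripper(
  steps=[
    [[0.06, 0.02, 0, 0, 0.03], [0.06, 0.02, 0, 0, 0], [0.06, 0.02, 0, 0, 0], [0.06, 0.02, 0, 0, 0], [0.06, 0.02, 0, 0, 0]],
  ],
  clamp_n=60,
)

```text
time: 2.33
eef_pos: [0.5134, 0.044, 0.206]
tool_rot: [1.959, 2.456, 0.001]
force: [-1.3, -0.4, 0.3]
finger_gap: 0.0249
finger_force: 0.0
```

shift_gripper(
  steps=[
    [[0, 0, 0, 0, 0], [0, 0, 0, 0, 0], [0, 0, 0, 0, 0], [0, 0, 0, 0, 0], [0, 0, 0, 0, 0]],
  ],
  clamp_n=60,
)

```text
time: 2.75
eef_pos: [0.5136, 0.044, 0.2059]
tool_rot: [1.959, 2.456, 0.001]
force: [1.6, 0.5, 2.4]
finger_gap: 0.008
finger_force: 58.4
```

Converted, -0.06 m is -1.2, -0.045 m is -0.9.

shift_gripper(
  steps=[
    [[0, 0, -0.1, 0, 0], [0, 0, -0.3, 0, 0], [0, 0, -0.6, 0, 0], [0, 0, -0.9, 0, 0], [0, 0, -1.2, 0, 0]],
  ],
)

```text
time: 3.17
eef_pos: [0.5128, 0.0437, 0.2666]
tool_rot: [-1.959, -2.455, 0.002]
force: [0.1, -0.6, -3.9]
finger_gap: 0.0079
finger_force: 58.4
```

shift_gripper(
  steps=[
    [[0, 0, -0.2, 0, 0], [0, 0, -0.3, 0, 0], [0, 0, -0.3, 0, 0], [0, 0, -0.3, 0, 0], [0, 0, -0.3, 0, 0]],
  ],
)

```text
time: 3.58
eef_pos: [0.5129, 0.0438, 0.2799]
tool_rot: [-1.959, -2.455, 0.002]
force: [-0.2, -0.1, -3.6]
finger_gap: 0.008
finger_force: 58.5
```

```bash
python3 -c "
from h import *
for n in('side','top'): cv2.imwrite(f'pics/{n}2.png',manip.read_camera(n)[:,:,::-1])
go([.496,-.319,.281],np.radians(13.1-20))"
```

```text
d [-0.3501 -0.0971 -0.0011] turn 0.344 q6 1.432055959289847 pos [0.5128917  0.04388768 0.27990177]
```

View pics/side2.png

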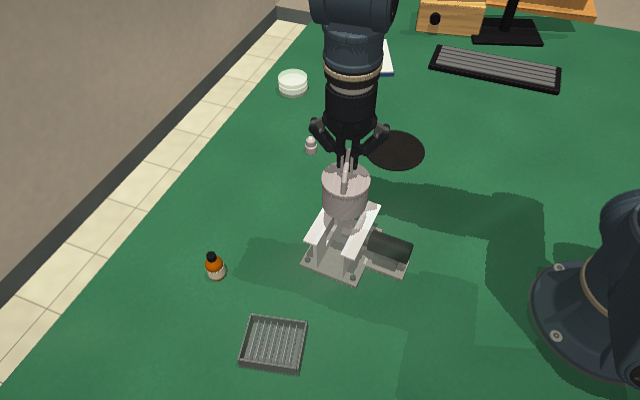

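The pot is lifted clear of the bracket and hangs upright at about (346,190). The wrist force of 3.6 N fits its weight. Now I'll carry it to the mat.

Converted, -0.03 m is -0.6, -0.115 m is -2.3.

shift_gripper(
  steps=[
    [[-0.2, -0.06, 0, 0, 0], [-0.6, -0.16, 0, 0, 0], [-1.1, -0.3, 0, 0, 0], [-1.7, -0.47, 0, 0, 0], [-2.3, -0.64, 0, 0, 0]],
  ],
)

```text
time: 4.1
eef_pos: [0.5072, -0.0767, 0.2803]
tool_rot: [-1.958, -2.457, 0.001]
force: [0.7, 0.5, -4.5]
finger_gap: 0.0081
finger_force: 58.5
```

shift_gripper(
  steps=[
    [[-0.6, -0.166, 0, 0, 0], [-1.2, -0.332, 0, 0, 0], [-1.8, -0.5, 0, 0, 0], [-2.4, -0.666, 0, 0, 0], [-3, -0.832, 0, 0, 0]],
  ],
)

```text
time: 4.52
eef_pos: [0.4996, -0.2328, 0.2804]
tool_rot: [-1.959, -2.455, 0.0]
force: [1.4, 0.1, -4.6]
finger_gap: 0.0081
finger_force: 58.5
```

shift_gripper(
  steps=[
    [[-0.56, -0.166, 0, 0, 0], [-1, -0.292, 0, 0, 0], [-1.34, -0.37, 0, 0, 0], [-1.58, -0.42, 0, 0, 0], [-1.7, -0.47, 0, 0, 0]],
  ],
)

```text
time: 4.93
eef_pos: [0.4959, -0.3207, 0.28]
tool_rot: [-1.96, -2.454, 0.001]
force: [0.1, 0.4, -4.3]
finger_gap: 0.0082
finger_force: 58.5
```

shift_gripper(
  steps=[
    [[0, 0, 0.4, 0, 0], [0, 0, 1, 0, 0], [0, 0, 1.6, 0, 0], [0, 0, 2.1, 0, 0], [0, 0, 2.4, 0, 0]],
  ],
)

```text
time: 5.35
eef_pos: [0.4951, -0.3175, 0.1577]
tool_rot: [-1.956, -2.454, 0.0]
force: [0.5, 0.4, -3.8]
finger_gap: 0.0075
finger_force: 58.4
```

```bash
python3 -c "
from h import *
go([.496,-.319,.120])"
```

```text
d [-0.0018  0.0006  0.0377] turn 0 q6 0.7756288118554148 pos [ 0.49509529 -0.31750466  0.15770868]
```

shift_gripper(
  steps=[
    [[0, 0, 0.3, 0, 0], [0, 0, 0.54, 0, 0], [0, 0, 0.68, 0, 0], [0, 0, 0.74, 0, 0], [0, 0, 0.76, 0, 0]],
  ],
)

```text
time: 5.77
eef_pos: [0.4963, -0.3185, 0.1225]
tool_rot: [-1.958, -2.456, -0.0]
force: [-0.1, -0.0, -4.3]
finger_gap: 0.0077
finger_force: 58.4
```

shift_gripper(
  steps=[
    [[0, 0, 0.02, 0, 0], [0, 0, 0.04, 0, 0], [0, 0, 0.06, 0, 0], [0, 0, 0.08, 0, 0], [0, 0, 0.1, 0, 0]],
  ],
)

```text
time: 6.18
eef_pos: [0.4965, -0.319, 0.1179]
tool_rot: [1.959, 2.455, 0.0]
force: [-0.1, -0.0, -3.8]
finger_gap: 0.0079
finger_force: 58.4
```

```bash
python3 -c "
from h import *
for n in('side','top'): cv2.imwrite(f'pics/{n}3.png',manip.read_camera(n)[:,:,::-1])
a=cv2.imread('pics/side3.png')[60:190,330:460]; b=cv2.imread('pics/side3.png')[200:300,290:390]
cv2.imwrite('pics/crop3.png',np.hstack([cv2.resize(x,(400,400),interpolation=cv2.INTER_CUBIC) for x in(a,b)]))
print(manip.get_state()['force'])"
```

```text
[ 0.74185199  0.12336638 -3.7862752 ]
```

View pics/crop3.png

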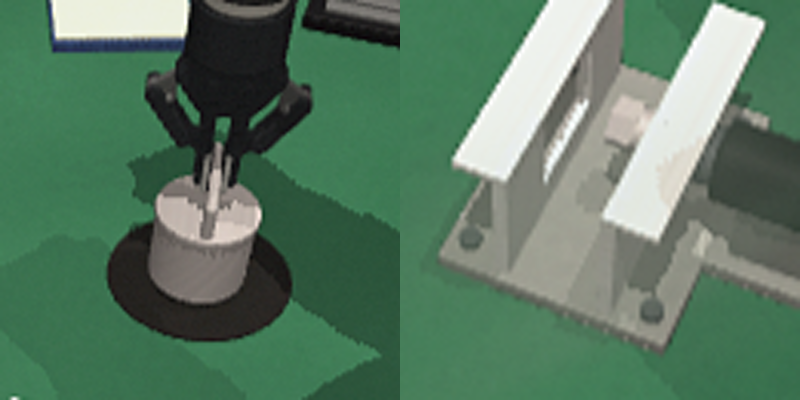

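The pot is upright and centred over the mat at crop (203,270), hovering a few mm up. On the right, the bolt head is visible in the gap at crop (625,120), which is side pixel (346,230). I'll go down until there is contact.

Converted, 0.0035 m is 0.07, 0.003 m is 0.06.

shift_gripper(
  steps=[
    [[0, 0, 0.02, 0, 0], [0, 0, 0.04, 0, 0], [0, 0, 0.06, 0, 0], [0, 0, 0.07, 0, 0], [0, 0, 0.07, 0, 0]],
  ],
)

```text
time: 6.7
eef_pos: [0.4965, -0.319, 0.1142]
tool_rot: [1.959, 2.456, 0.0]
force: [-0.5, -0.2, -3.5]
finger_gap: 0.0079
finger_force: 58.6
```

shift_gripper(
  steps=[
    [[0, 0, 0.01, 0, 0], [0, 0, 0.02, 0, 0], [0, 0, 0.02, 0, 0]],
  ],
)

```text
time: 6.95
eef_pos: [0.4971, -0.3191, 0.1139]
tool_rot: [1.958, 2.455, 0.001]
force: [2.4, 1.4, 4.2]
finger_gap: 0.0081
finger_force: 59.2
```

shift_gripper(
  steps=[
    [[0, 0, 0, 0, 0.02], [0, 0, 0, 0, 0.04], [0, 0, 0, 0, 0.06], [0, 0, 0, 0, 0.06], [0, 0, 0, 0, 0.06]],
  ],
)

```text
time: 7.37
eef_pos: [0.4962, -0.3189, 0.113]
tool_rot: [-1.959, -2.455, 0.0]
force: [0.5, -0.2, -0.4]
finger_gap: 0.0601
finger_force: 0.0
```

shift_gripper(
  steps=[
    [[0, 0, 0, 0, 0.06], [0, 0, 0, 0, 0.06], [0, 0, -0.2, 0, 0.06], [0, 0, -0.6, 0, 0.06], [0, 0, -1.2, 0, 0.06]],
  ],
)

```text
time: 7.78
eef_pos: [0.4952, -0.3182, 0.1723]
tool_rot: [-1.957, -2.452, 0.001]
force: [0.3, -0.4, 0.4]
finger_gap: 0.0602
finger_force: 0.0
```

shift_gripper(
  steps=[
    [[0, 0, -0.8, 0, 0.06], [0, 0, -1.4, 0, 0.06], [0, 0, -1.8, 0, 0.06], [0, 0, -1.8, 0, 0.06]],
  ],
)

```text
time: 8.12
eef_pos: [0.4978, -0.3198, 0.2689]
tool_rot: [1.954, 2.45, 0.001]
force: [-0.0, 0.0, 0.1]
finger_gap: 0.06
finger_force: 0.0
```

```bash
python3 -c "
from h import *
for n in('side','top'): cv2.imwrite(f'pics/{n}4.png',manip.read_camera(n)[:,:,::-1])
a=cv2.imread('pics/side4.png')[60:190,330:460]; b=cv2.imread('pics/top4.png')[190:290,265:365]
cv2.imwrite('pics/crop4.png',np.hstack([cv2.resize(x,(400,400),interpolation=cv2.INTER_CUBIC) for x in(a,b)]))
go([.512,.030,.26],np.radians(87.1))"
```

```text
d [0.337  0.0925 0.004 ] turn -1.296 q6 0.7756778649028462 pos [ 0.49662549 -0.31910909  0.26432455]
```

View pics/crop4.png

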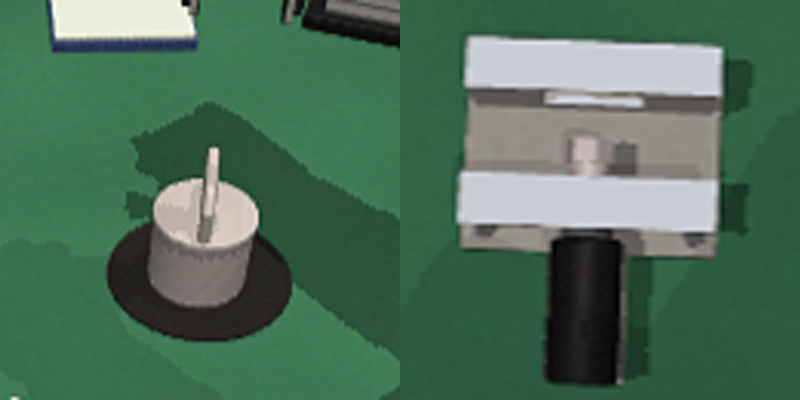

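The pot stands upright and free on the mat at crop (203,260). The bolt head shows in the top crop at x 569-604, y 134-160. I'll triangulate it and compare with the bracket-derived point.

```bash
python3 - <<'E'
from h import *
T=lambda x,y:(265+(x-400+.5)/4-.5,190+(y+.5)/4-.5)
S=lambda x,y:(290+(x-400+.5)/4-.5,200+(y+.5)/4-.5)
print("tri",tri(S(625,120),T(587,147)))
for z in(.07,.082):print("top plane",z,plane("top",T(569,147),z),plane("top",T(604,147),z))
a=np.radians(-2.8);c=np.array([.517,.0298]);print("from bracket",c+np.array([np.cos(a),np.sin(a)])*-.008, "tcp",c+np.array([np.cos(a),np.sin(a)])*-.005)
# pot check: lid centre on mat via both views
g=cv2.imread("pics/side4.png")
print("pot lid side", plane("side",(330+205/400*130,60+213/400*130),.074))
E
```

```text
tri (array([0.51192388, 0.03249079, 0.07193909]), np.float64(0.0006199251555651936))
top plane 0.07 [0.51202869 0.04322643 0.07      ] [0.51164718 0.02231804 0.07      ]
top plane 0.082 [0.51068065 0.04294732 0.082     ] [0.51030312 0.0222571  0.082     ]
from bracket [0.50900955 0.0301908 ] tcp [0.51200597 0.03004425]
pot lid side [ 0.49865543 -0.31256744  0.074     ]
```

Converted, 0.337 m is 6.74, 0.0925 m is 1.85, -1.296 rad is -6.48.

shift_gripper(
  steps=[
    [[6.74, 1.85, 0, -6.48, 0.06], [6.74, 1.85, 0, -6.48, 0.06], [6.74, 1.85, 0, -6.48, 0.06], [6.74, 1.85, 0, -6.48, 0.06], [6.74, 1.85, 0, -6.48, 0.06]],
  ],
)

```text
time: 8.63
eef_pos: [0.5044, -0.109, 0.2619]
tool_rot: [-1.1, -2.94, 0.0]
force: [0.7, -0.2, 1.3]
finger_gap: 0.0599
finger_force: 0.0
```

```bash
python3 -c "
from h import *
go([.513,.0315,.26],np.radians(87.2))"
```

```text
d [0.0857 0.1116 0.0019] turn -0.667 q6 0.5034652574798394 pos [ 0.50440824 -0.10895805  0.26186953]
```

Converted, 0.11 m is 2.2, 0.084 m is 1.68, -0.66 rad is -3.3.

shift_gripper(
  steps=[
    [[1.68, 2.2, 0, -3.3, 0.06], [1.68, 2.2, 0, -3.3, 0.06], [1.68, 2.2, 0, -3.3, 0.06], [1.68, 2.2, 0, -3.3, 0.06], [1.68, 2.2, 0, -3.3, 0.06]],
  ],
)

```text
time: 9.05
eef_pos: [0.5144, 0.0307, 0.2618]
tool_rot: [-0.135, -3.136, -0.001]
force: [-0.0, -0.7, -1.3]
finger_gap: 0.0601
finger_force: 0.0
```

shift_gripper(
  steps=[
    [[0, 0, 0, -0.2, 0.06], [0, 0, 0, -0.2, 0.06]],
  ],
)

```text
time: 9.22
eef_pos: [0.5143, 0.0279, 0.2619]
tool_rot: [-0.084, -3.138, 0.0]
force: [0.4, 0.5, -0.2]
finger_gap: 0.06
finger_force: 0.0
```

```bash
python3 -c "
from h import *
manip.read_camera('side')
go([.513,.0315,.071],np.radians(87.2))"
```

```text
d [0.0013 0.0039 0.1911] turn -0.009 q6 0.11082661707363818 pos [0.5144928  0.02753569 0.26206013]
```

shift_gripper(
  steps=[
    [[0.02, 0.07, 0.7, -0.045, 0.06], [0.02, 0.07, 1.4, -0.045, 0.06], [0.02, 0.07, 2.1, -0.045, 0.06], [0.02, 0.07, 2.5, -0.045, 0.06], [0.02, 0.07, 2.6, -0.045, 0.06]],
  ],
)

```text
time: 9.68
eef_pos: [0.5116, 0.0303, 0.1292]
tool_rot: [-0.079, -3.134, 0.001]
force: [-0.5, -0.1, -0.1]
finger_gap: 0.06
finger_force: 0.0
```

```bash
python3 -c "
from h import *
cv2.imwrite('pics/side5.png',manip.read_camera('side')[:,:,::-1])
a=cv2.imread('pics/side5.png')[180:280,280:400]
cv2.imwrite('pics/crop5.png',cv2.resize(a,(720,600),interpolation=cv2.INTER_CUBIC))
go([.513,.0315,.071],np.radians(87.2))"
```

```text
d [-0.001   0.0012  0.0594] turn -0.001 q6 0.10926637274845613 pos [0.51230732 0.03037543 0.13037862]
```

View pics/crop5.png

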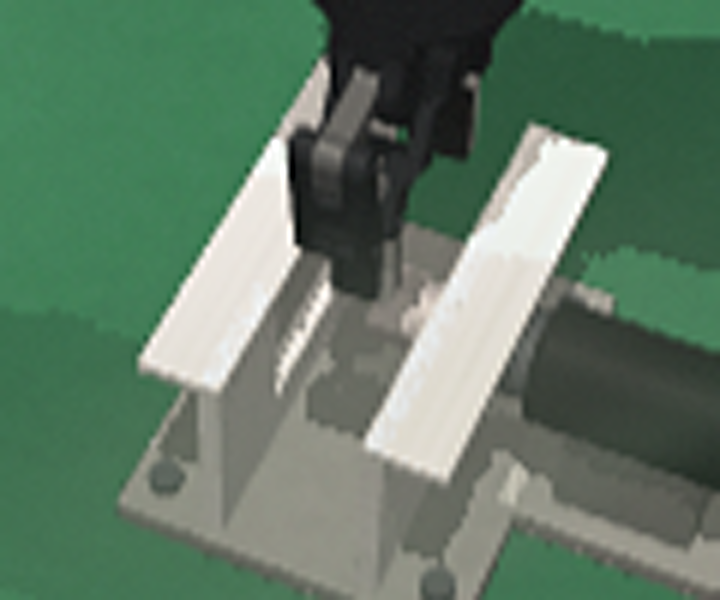

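The fingers are over the mouth of the gap at crop (365,250), clear of both flanges. The head is below them at about (400,310). I'll continue down.

Converted, 0.059 m is 1.18, 0.055 m is 1.1.

shift_gripper(
  steps=[
    [[-0.01, 0.02, 0.3, 0, 0.06], [-0.01, 0.02, 0.6, 0, 0.06], [-0.01, 0.02, 0.9, 0, 0.06], [-0.01, 0.02, 1.1, 0, 0.06], [-0.01, 0.02, 1.18, 0, 0.06]],
  ],
)

```text
time: 10.15
eef_pos: [0.5149, 0.0316, 0.0739]
tool_rot: [-0.077, -3.14, -0.0]
force: [-1.2, -0.5, -0.3]
finger_gap: 0.0601
finger_force: 0.0
```

shift_gripper(
  steps=[
    [[0, 0, 0, 0, 0.06], [0, 0, 0, 0, 0.04], [0, 0, 0, 0, 0.02], [0, 0, 0, 0, 0], [0, 0, 0, 0, 0]],
  ],
  clamp_n=60,
)

```text
time: 10.57
eef_pos: [0.5155, 0.0322, 0.0753]
tool_rot: [0.075, 3.139, 0.002]
force: [-1.0, 2.1, 6.6]
finger_gap: 0.0224
finger_force: 58.6
```

shift_gripper(
  steps=[
    [[0, 0, 0, 0, 0], [0, 0, 0, 0, 0], [0, 0, 0, 0, 0], [0, 0, 0, 0, 0], [0, 0, 0, 0, 0]],
  ],
  clamp_n=60,
)

```text
time: 10.98
eef_pos: [0.5155, 0.0322, 0.0753]
tool_rot: [0.075, 3.139, 0.001]
force: [-0.7, 2.1, 5.2]
finger_gap: 0.0226
finger_force: 58.6
```

shift_gripper(
  steps=[
    [[0, 0, 0, 0, 0], [0, 0, 0, 0, 0], [0, 0, 0, 0, 0], [0, 0, 0, 0, 0], [0, 0, 0, 0, 0]],
  ],
)

```text
time: 11.4
eef_pos: [0.5155, 0.0322, 0.0753]
tool_rot: [0.075, 3.139, 0.001]
force: [-0.4, 1.1, 5.1]
finger_gap: 0.0228
finger_force: 58.6
```

shift_gripper(
  steps=[
    [[0, 0, 0, 0, 0], [0, 0, 0, 0, 0], [0, 0, 0, 0, 0], [0, 0, 0, 0, 0], [0, 0, 0, 0, 0]],
  ],
)

```text
time: 11.82
eef_pos: [0.5155, 0.0322, 0.0753]
tool_rot: [0.075, 3.139, 0.001]
force: [0.0, 1.7, 6.0]
finger_gap: 0.0226
finger_force: 58.6
```

```bash
python3 -c "
from h import *
cv2.imwrite('pics/side6.png',manip.read_camera('side')[:,:,::-1])
g=cv2.imread('pics/side6.png');a=g[180:280,280:380];b=g[90:190,340:440]
cv2.imwrite('pics/crop6.png',np.hstack([cv2.resize(x,(400,400),interpolation=cv2.INTER_CUBIC) for x in(a,b)]))"
```

```text
(no output)
```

View pics/crop6.png

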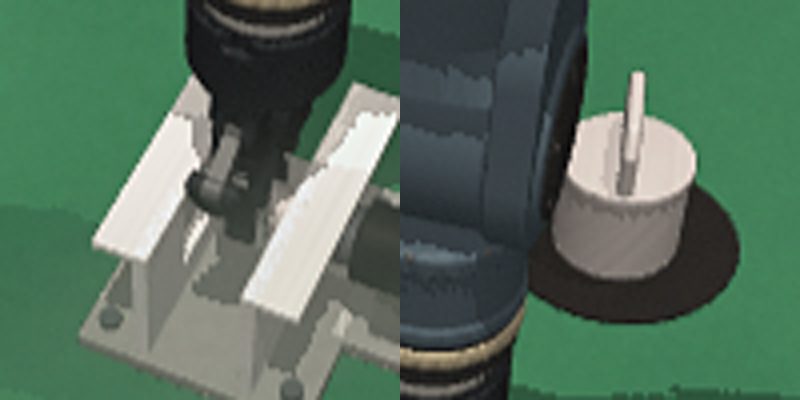

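The fingers are in the gap, closed on the head at crop (240,220), and the opening has stayed at about 22.6 mm. A turning hex would have forced it to vary. The pot stands upright and untouched on the mat.

```bash
python3 -c "
from bench import manip
print(manip.close_job())"
```

```text
the job is handed in; nothing more can be done
None
```

I set the pot upright on the mat and let go of it, then gripped the bolt head at about 59 N so it stopped turning, and handed the job in at about 12 s; the system returned no verdict.

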